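Release the ratchet clamp on a carton of sample vials

TASK

Free the carton of sample vials from its bench clamp: ease the toothed bar gently in against the carton so that the pawl unhooks from its tooth, then throw the pawl right over by its T-handle so that it stays up by itself. Then draw the bar back by its knob as far as it goes, until its foot meets the guide. Never wrench the pawl or ram the bar, and leave the carton in its bay and the two loose jars beside the clamp where they are.

Things in the scene. Friction and masses are not known exactly. Their poses are not given: they have to be found in the camera images.
- clamp: Aluminium bench clamp fixed to the table, level. Origin on the table under the pawl's hook; +x along the bar towards the carton, z up. Base plate 12 mm thick, 90 mm wide (x -175 to 155), then a 190 mm wide bay for the carton with a fence behind it (x 282). Grey guide over the bar: x -50 to 65, y +-24, 30 mm high. Pivot cheeks 52 mm high, y +-15.
- bar_knob (a point): Centre of the bar's upright black knob, 22 mm diameter, 54 mm above the table; its top is 20 mm higher, its foot 30 mm lower. At x about -140 mm of the clamp at the start.
- bar: Toothed dark steel bar, 0.35 to 0.7 kg, 30 mm wide, 12 mm thick, loose in the guide: it can only slide along the clamp's x, with a few newtons of friction, and stays where it is left. Teeth 10 mm high, 40 mm apart, each with a 5 mm lip at the top pointing back to the knob. Origin under the bar, beneath the hook at the start; its x is the clamp's x.
- bar_foot (a point): Centre of the rear face of the bar's foot, a rubber-faced plate 15 mm thick, 90 mm wide on the bar's front end. x about 155 mm in the clamp's frame at the start, 65 mm when fully back against the guide. It starts 6 to 12 mm short of the carton, which may slide on to its fence: the bar goes in 12 mm at most.
- guide_end (a point): Middle of the guide's front face, which the foot meets when the bar is fully back.
- pawl (a joint): Pawl angle: 0 down, grows as its T-handle goes up and over towards the carton, stop at 2.0. No spring: let go below about 1.1 it falls back, past about 1.5 it falls to the stop and stays. At the start its toe is hooked 4 mm under a tooth's lip and cannot lift until the bar has gone 5 mm or more towards the carton. While it is down the bar cannot be drawn back.
- pawl_handle (a point): Centre of the T-handle on the pawl's free end: a round steel crossbar, 10 mm diameter, 110 mm long along the clamp's y, 67 mm above the table when the pawl is down. The stem is at its centre; pinch it 30 to 45 mm to either side. It swings about pawl_hinge at a radius of 61 mm. The pawl weighs 0.18 kg.
- pawl_hinge (a point): Point on the pawl's hinge axis (along the clamp's y), midway across the clamp, 42 mm above the table, 50 mm along the clamp's +x from its origin.
- carton: Open cardboard carton of white-capped glass vials, 100 mm along the clamp's x, 155 mm wide, 60 mm tall, 0.6 to 1 kg, standing loose in the clamp's bay. Origin at the centre of its underside.
- jar_a: Loose clear sample jar with a white cap, 33 mm diameter, 56 mm tall, on the table beside the clamp. Origin under its centre.
- jar_b: Another such jar on the clamp's other side.
Things that resemble listed ones, but are neither listed nor needed, are in the scene too. Leave any blue, purple or turquoise look-alike of the carton alone.

How it is judged:
On the way, in this order (a step that is already met when the one before it is completed fails the run):
1. the pawl is thrown over and stays up, with the bar still in (value of joint pawl above 1.7 rad and x of bar_foot in the frame of clamp above 0.14 m), for 0.2 s.
2. the bar is drawn fully back past the raised pawl (x of bar_foot in the frame of clamp below 0.077 m), for 0.2 s.
At the end, for the whole second after the job is handed in: The bar is drawn back with its foot within 12 mm of the guide and at rest, the pawl is thrown over (joint above 1.7 rad), and the carton stands upright in its bay, within 20 mm of where it was; the two jars are within 30 mm of where they stood (x of bar_foot in the frame of clamp below 0.077 m and value of joint pawl above 1.7 rad and linear speed of bar below 0.01 m/s and distance of carton from where it was at the start of the episode below 0.02 m and angle between carton's own z axis and vertical below 0.1 rad and distance of each of jar_a, jar_b from where it was at the start of the episode below 0.03 m); the robot touches nothing.
It fails at once if the bar or pawl is wrenched or rammed: more than 90 N between the bar and the clamp with its pawl (contact force between bar and clamp above 90 N).
It fails at once if the bar is rammed into the carton of glass vials with more than 45 N (contact force between bar and carton above 45 N).
It fails at once if the carton is shifted out of its place (distance of carton from where it was at the start of the episode above 0.025 m).
It fails at once if a loose jar is knocked or moved more than 30 mm (distance of jar_a from where it was at the start of the episode above 0.03 m).
It fails at once if a loose jar is knocked or moved more than 30 mm (distance of jar_b from where it was at the start of the episode above 0.03 m).
It also fails if it takes over 58 s, if anything falls off the work surface, if the arm or the gripper's body presses on something with over 40 N, if the wrist force passes 120 N, or if a joint passes its speed limit or range.

ROBOT

A 6-joint arm with a two-finger parallel gripper is mounted at the origin on the work surface. World frame = base frame: x ahead of the robot, y to its left, z up, the work surface at z = 0. Lengths are in m, angles in rad, forces in N, time in s.
With the tool pointing down it reaches from about 0.275 to 1 m from the base axis. Payload 8.4 kg.
Tool frame: the origin (TCP) lies on the centre line of the jaws, within the pads' length; the fingertips stand 14 mm ahead of it and the grasp point (between the pads) lies 5 mm behind it; x points along the fingers, y is the direction in which the jaws open and shut, and the axes are right-handed (so a half turn about x gives the same grasp; the last joint's range is limited). The gripper opens to 85 mm and grips with 20 to 120 N. Pads are 22 mm wide; open, the fingers measure 114 mm over their backs; the gripper's body (76 mm by 85 mm) begins 54 mm behind the grasp point. The pads swing forward as they close: fully open they stand 13 mm farther back than shut.
Start: joints at [-1.152, 0.353, 1.633, -0, 1.155, -0.002], TCP at [0.255, -0.57, 0.245] pointing down, gripper open.
Joint ranges: [-2.63, 2.63], [-0.92, 2.1], [0.06, 2.66], [-1.3, 4.44], [0, 2.69], [-3.02, 3.02]. Speed limits (rad/s): [2.22, 2.22, 2.79, 3.14, 3.14, 3.14].

INTERFACE

Orientations are given as [roll, pitch, yaw] about the fixed x, y, z axes, in that order (R = Rz(yaw) Ry(pitch) Rx(roll)).
In Python, from plant import arm, fingers, kinematics, readout, optics gives the robot as it stands. The module is installed in compiled form; this text tells all that it offers. Calls block until the motion is done:
- arm.reach(position, orientation): joint-space move of the TCP to a pose.
- arm.move_straight(position, speed=0.15, ori=None): straight line of the TCP; ori=None keeps the orientation; speed is the mean speed in m/s.
- arm.set_joints(angles): joint-space move.
- fingers.set_gripper(opening, force=None): finger opening in m; force is the grip in N (None keeps the last); returns when the fingers have stopped.
- arm.pause(seconds).
- kinematics.inverse_kinematics(position, orientation): joint angles nearest the present ones, or None.
- readout.read_state(): the state.
- optics.read_camera(name): name is "scene" or "top"; returns (picture, depth): 400x640x3 uint8, blue, green, red; 400x640 float32, m along the optical axis (not along the pixel's ray), 0 where there is no reading.
- optics.camera_model(name): a dict with "camera_matrix" (3x3 intrinsics, pixels), "k1" (the pictures are not rectified: a ray, as slopes to the right and down, at radius r is drawn at 1 + k1 r^2 times it, then the intrinsics apply), "pose" (4x4, takes a point from camera to world coordinates). Camera axes: x right, y down, z forward; pixel columns grow to the right and rows downward; lengths in m; the calibration is good to about 2 mm. A picture is of the moment at which its call begins. camera_model takes no time and is no camera call.
A pose or a line that the arm cannot do raises arm.IKError and nothing moves.
- arm.finish_job(): hands the job in, once; it reports no verdict.
Trained networks look in the newest picture that a camera, given by its name, has taken for a name from the list of things; names that differ only in an ending like _2 or _b are one class to them, and where a whole thing is asked for, a point or a joint stands for the part that bears it (a point fixed in the world has none). Each returns a list of dicts, best first, with "p" (0 to 1); they miss things now and then, are a little off and sometimes report something else, mostly with a low value. They report only what shows in the picture. A call takes as long as a camera call. They do not tell look-alikes from the thing itself.
- optics.cut_out(target, camera): "region" (400x640 bool, what is visible of it) and "location" ([column, row] as shares, 0 to 1, of the picture: columns of its width, rows of its height, amid what is visible of it).
- optics.spot_point(target, camera): "location" ([column, row] as shares, 0 to 1, of the picture: columns of its width, rows of its height: a listed point, or the origin of a listed thing).
The state is a dict: "time_s": time; "joint_positions": joint angles; "joint_vel": joint speeds; "tau": joint torques, N m; "eef_pos": TCP position; "ee_rot": TCP orientation; "force": force on the tool from outside, world axes, zero at the start; "moment": the same for the moment, N m; "finger_gap": finger opening in m.
Only numpy, scipy, OpenCV 4.12 (cv2) and the standard library are available. Lean on these libraries where they do the work, as an engineer would, in place of code of your own. Each camera call takes 0.05 s, during which the arm holds its last target. There are 200 camera calls.

## Working session

There is one attempt and no reset: what is moved stays moved. The work goes in short steps, each a Python script; the robot and the scene stay as the last script left them, time stands still between calls to the robot, and variables do not carry over. Pictures are saved under pics/ and viewed, about 8 in all and at most 12, crops included, and the job is handed in when it is done.

```bash
mkdir -p pics
cat > h.py <<'E'
import numpy as np, cv2
from plant import arm, fingers, kinematics, readout, optics
def ray(cam,px):
    m=optics.camera_model(cam);K=np.array(m["camera_matrix"]);T=np.array(m["pose"])
    d=np.array([(px[0]-K[0,2])/K[0,0],(px[1]-K[1,2])/K[1,1]]);s=d.copy()
    for _ in range(30): s=d/(1+m["k1"]*(s@s))
    return T,np.array([s[0],s[1],1.])
def at_z(cam,px,z):
    T,s=ray(cam,px);v=T[:3,:3]@s;return T[:3,3]+v*(z-T[2,3])/v[2]
def at_d(cam,px,d):
    T,s=ray(cam,px);return T[:3,:3]@(s*d)+T[:3,3]
def px(l): return np.array([l[0]*640,l[1]*400])
E
python3 - <<'E'
from h import *
np.set_printoptions(precision=4,suppress=True)
for c in ["scene","top"]:
    p,d=optics.read_camera(c);cv2.imwrite(f"pics/{c}0.png",p);np.save(f"pics/{c}d.npy",d)
    print(c,np.array(optics.camera_model(c)["pose"])[:3,3])
Z=dict(bar_knob=.054,bar_foot=.018,guide_end=.03,pawl_handle=.067,pawl_hinge=.042,carton=0,jar_a=0,clamp=0)
for c in ["top","scene"]:
  for n,z in Z.items():
    for r in optics.spot_point(n,c)[:3]:
        q=px(r["location"]);print(c,n,round(r["p"],2),q.round(1),at_z(c,q,z))
print(readout.read_state()["time_s"])
E
```

```text
scene [ 0.9509 -0.4523  0.5638]
top [0.4075 0.1169 1.104 ]
top bar_knob 0.74 [383.  172.2] [ 0.5678 -0.0839  0.054 ]
top bar_foot 0.56 [284.8 191.7] [0.5189 0.1947 0.018 ]
top guide_end 0.76 [308.4 189.3] [0.5238 0.1264 0.03  ]
top pawl_handle 0.64 [336.3 178.1] [0.5504 0.0487 0.067 ]
top pawl_hinge 0.8 [316.6 182.8] [0.5409 0.103  0.042 ]
top carton 0.89 [254.7 193.3] [0.5168 0.2844 0.    ]
top carton 0.66 [216.1 117.2] [0.7481 0.4025 0.    ]
top carton 0.58 [407.  252.9] [ 0.3381 -0.1593  0.    ]
top jar_a 0.57 [343.2 224.7] [0.4225 0.0261 0.    ]
top jar_a 0.55 [335.5 176.8] [0.5634 0.0467 0.    ]
top clamp 0.87 [332.4 185.1] [0.539  0.0561 0.    ]
top clamp 0.72 [281.3 189.7] [0.5268 0.2063 0.    ]
scene bar_knob 0.74 [282.3 265.7] [ 0.5776 -0.0889  0.054 ]
scene bar_foot 0.76 [351.7 194.6] [0.5235 0.2058 0.018 ]
scene guide_end 0.84 [335.7 215.5] [0.5494 0.1073 0.03  ]
scene guide_end 0.42 [356.4 195. ] [0.5424 0.1964 0.03  ]
scene pawl_handle 0.83 [315.7 217.7] [0.5504 0.0393 0.067 ]
scene carton 0.77 [273.7 164.8] [0.2638 0.2177 0.    ]
scene carton 0.76 [162.3 262.3] [ 0.3443 -0.1882  0.    ]
scene carton 0.58 [366.  177.3] [0.4952 0.3128 0.    ]
scene jar_a 0.78 [262.7 225.4] [0.4215 0.0149 0.    ]
scene clamp 0.83 [319.7 239.1] [0.5475 0.0543 0.    ]
0.9
```

View pics/top0.png

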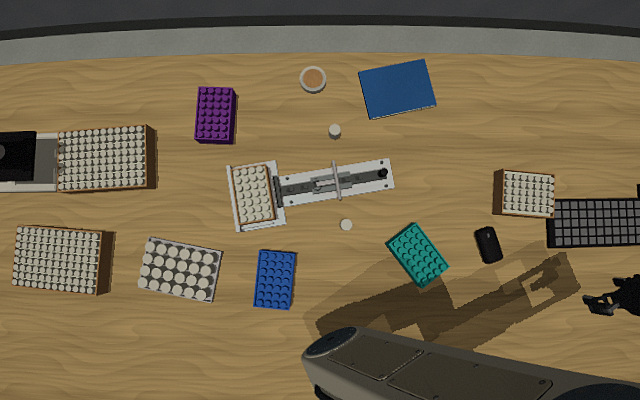

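View pics/scene0.png

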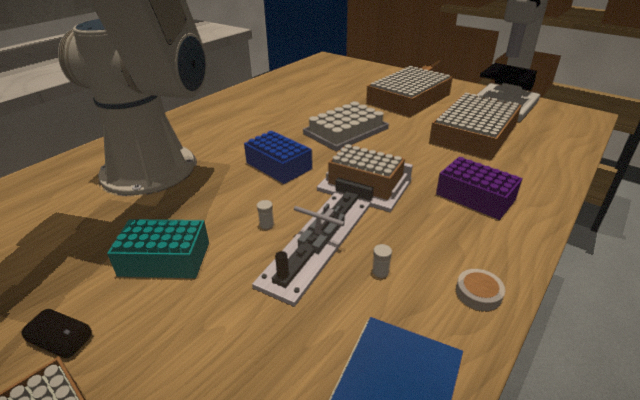

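The clamp's carton is the brown one at top (254,193) / scene (366,177), sitting in the fenced bay. The other brown boxes, at top (525,193), (107,158) and (62,260), stand outside any clamp, and the coloured ones are look-alikes. The jars are at top (346,225) and (335,131). Next I'll refine the clamp pose and confirm with a crop.

```bash
cat > loc.py <<'E'
from h import *
np.set_printoptions(precision=4,suppress=True)
for c in ["top","scene"]:
    p,d=optics.read_camera(c)
    v,u=np.mgrid[0:400,0:640]
    m=optics.camera_model(c);K=np.array(m["camera_matrix"]);T=np.array(m["pose"])
    s=cv2.undistortPoints(np.stack([u.ravel(),v.ravel()],1).astype(np.float32)[:,None],K,np.array([m["k1"],0,0,0,0]))[:,0]
    P=(np.c_[s,np.ones(len(s))]*d.reshape(-1,1))@T[:3,:3].T+T[:3,3]
    P=P.reshape(400,640,3);np.save(f"pics/{c}P.npy",P)
    for n in ["bar_knob","pawl_handle","jar_a","carton","clamp"]:
        for r in optics.cut_out(n,c)[:3]:
            M=r["region"]&(d>0);Q=P[M]
            if len(Q)<5: continue
            top=Q[Q[:,2]>np.percentile(Q[:,2],60)]
            rect=cv2.minAreaRect(Q[:,:2].astype(np.float32))
            print(c,n,round(r["p"],2),px(r["location"]).round(),"N",M.sum(),"mean",Q.mean(0),"top",top.mean(0),"rect",np.array(rect[0]),np.array(rect[1]),round(rect[2],1))
    a=p[150:240,220:400] if c=="top" else p[140:300,250:430]
    cv2.imwrite(f"pics/{c}crop.png",cv2.resize(a,None,fx=4.4 if c=="top" else 3.7,fy=4.4 if c=="top" else 3.7,interpolation=cv2.INTER_CUBIC))
E
python3 loc.py
```

```text
top bar_knob 0.69 [307. 183.] N 1021 mean [0.5411 0.0839 0.0311] top [0.5371 0.1088 0.0435] rect [0.5437 0.0616] [0.09   0.3354] 8.8
top pawl_handle 0.7 [334. 179.] N 237 mean [0.5477 0.059  0.0582] top [0.5485 0.0501 0.0715] rect [0.5529 0.049 ] [0.0776 0.0878] 56.0
top jar_a 0.69 [346. 224.] N 109 mean [0.423  0.0252 0.0541] top [0.4227 0.0241 0.0575] rect [0.4236 0.0243] [0.031  0.0277] 89.4
top jar_a 0.49 [334. 131.] N 143 mean [0.6894 0.0525 0.0447] top [0.6913 0.0517 0.0565] rect [0.7    0.0492] [0.0317 0.0465] 72.9
top carton 0.93 [417. 252.] N 2112 mean [ 0.3371 -0.1722  0.0571] top [ 0.3346 -0.1779  0.067 ] rect [ 0.3361 -0.176 ] [0.1526 0.1006] 36.0
top carton 0.76 [277. 280.] N 2062 mean [0.2737 0.2233 0.0582] top [0.2726 0.2238 0.0674] rect [0.268  0.2272] [0.1067 0.1677] 85.1
top carton 0.73 [214. 113.] N 2285 mean [0.7385 0.3923 0.0528] top [0.7423 0.3966 0.0664] rect [0.7558 0.4074] [0.1261 0.1861] 86.4
top clamp 0.93 [322. 186.] N 3578 mean [0.5336 0.0937 0.0201] top [0.528  0.1209 0.0341] rect [0.5381 0.1104] [0.1913 0.4736] 9.8
scene bar_knob 0.82 [311. 249.] N 2011
[... 477 characters left out ...]
.0383] [0.034  0.0826] 49.7
scene jar_a 0.78 [380. 255.] N 539 mean [0.6983 0.0439 0.036 ] top [0.6964 0.0472 0.0548] rect [0.68  0.079] [0.0318 0.1007] 28.5
scene carton 0.97 [276. 155.] N 2395 mean [0.2981 0.2041 0.0457] top [0.2852 0.2184 0.0651] rect [0.2251 0.2464] [0.1421 0.2937] 66.9
scene carton 0.78 [479. 188.] N 3393 mean [0.753  0.3702 0.0445] top [0.7521 0.3863 0.0639] rect [0.7293 0.4494] [0.2135 0.1972] 87.3
scene carton 0.69 [157. 250.] N 5106 mean [ 0.3584 -0.1912  0.0473] top [ 0.3432 -0.1804  0.0647] rect [ 0.3423 -0.1819] [0.2031 0.1543] 65.4
scene clamp 0.63 [323. 233.] N 4501 mean [0.5649 0.059  0.0195] top [0.5598 0.0934 0.0327] rect [0.5414 0.1128] [0.1896 0.4716] 10.0
```

View pics/topcrop.png

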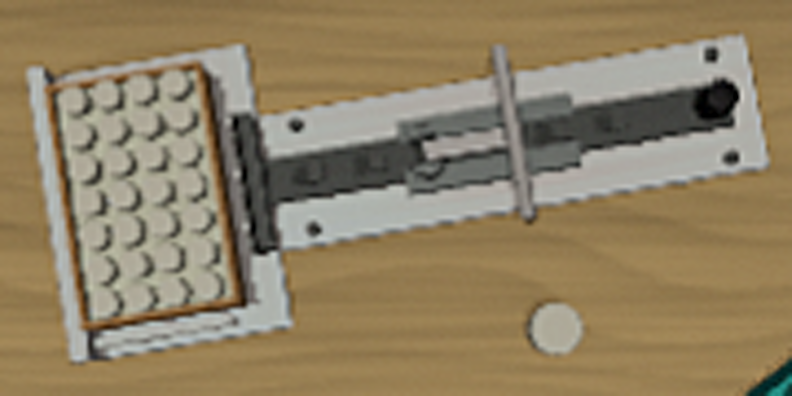

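View pics/scenecrop.png

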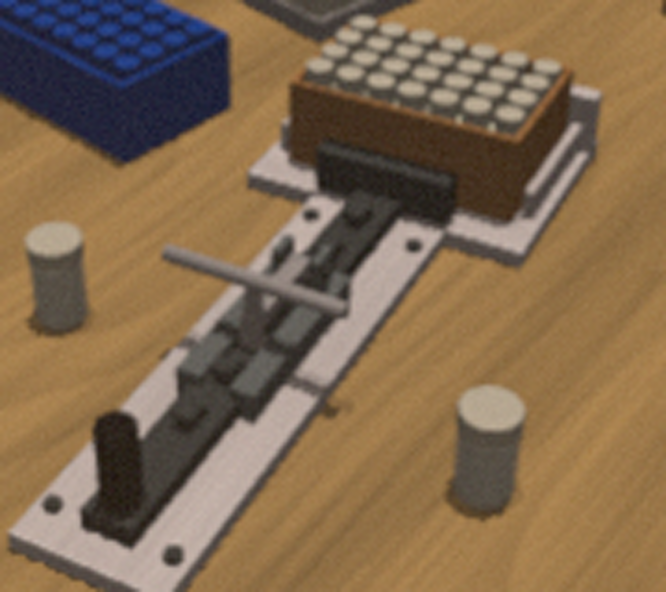

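The crops confirm it: the knob is at crop (718,98), the crossbar ends at (498,45) and (530,215), and the foot stands just short of the carton. I'll fit the clamp pose to these points.

```bash
cat > fit.py <<'E'
from h import *
from scipy.optimize import least_squares
np.set_printoptions(precision=4,suppress=True)
top=lambda a:(np.array(a)+.5)/4.4-.5+[220,150]
sc=lambda a:(np.array(a)+.5)/3.7-.5+[250,140]
L=[("top",(745,37),-.175,-.045,.012),("top",(768,165),-.175,.045,.012),("top",(290,327),.155,.095,.012),("top",(243,45),.155,-.095,.012),
("top",(498,46),-.0056,-.055,.069),("top",(530,216),-.0056,.055,.069),("top",(718,97),-.14,0,.074),
("scene",(10,540),-.175,.045,.012),("scene",(520,262),.155,-.095,.012),("scene",(250,180),.155,.095,.012),
("scene",(166,254),-.0056,.055,.067),("scene",(345,305),-.0056,-.055,.067),("scene",(118,420),-.14,0,.074)]
W=np.array([at_z(c,top(q) if c=="top" else sc(q),z)[:2] for c,q,_,_,z in L]);C=np.array([l[2:4] for l in L])
def f(t):
    c,s=np.cos(t[2]),np.sin(t[2]);return (C@np.array([[c,s],[-s,c]])+t[:2]-W)
r=least_squares(lambda t:f(t).ravel(),[.547,.055,1.71],loss="soft_l1",f_scale=.003)
t=r.x;c,s=np.cos(t[2]),np.sin(t[2]);print("pose",t);print((-f(t)@np.array([[c,-s],[s,c]]))*1000)
P=np.load("pics/topP.npy").reshape(-1,3);Q=np.load("pics/sceneP.npy").reshape(-1,3)
for n,P in (("top",P),("scene",Q)):
    B=(P[:,:2]-t[:2])@np.array([[c,-s],[s,c]]);z=P[:,2]
    def rep(k,m): print(n,k,m.sum(),np.median(B[m],0) if m.any() else "",np.median(z[m]) if m.any() else "", np.percentile(B[m],[3,97],axis=0).ravel() if m.any() else "")
    rep("handle",(abs(B[:,0]+.005)<.03)&(abs(B[:,1])>.025)&(abs(B[:,1])<.06)&(z>.055)&(z<.09))
    rep("knobtop",(abs(B[:,0]+.14)<.03)&(abs(B[:,1])<.03)&(z>.066)&(z<.09))
    rep("foot",(abs(B[:,0]-.16)<.02)&(abs(B[:,1])<.044)&(z>.02)&(z<.06))
    rep("carton",(abs(B[:,0]-.22)<.07)&(abs(B[:,1])<.09)&(z>.05)&(z<.09))
E
python3 fit.py
```

```text
pose [0.5468 0.0545 1.733 ]
[[  0.8174   3.2386]
 [  1.9471   0.3135]
 [  1.621    1.6895]
 [  1.5799   1.888 ]
 [  0.2221   1.4647]
 [ -0.6128   0.674 ]
 [  4.5669   2.4753]
 [ -4.397   -6.4561]
 [-10.1519  -4.0986]
 [ -8.2821  -8.8056]
 [ -3.0246  -3.2797]
 [  2.6149   1.1675]
 [  2.2364  -1.4737]]
top handle 79 [-0.0041  0.0252] 0.07052684456821567 [-0.009  -0.0537  0.0002  0.0534]
top knobtop 50 [-0.1385 -0.0002] 0.07379968712646567 [-0.1473 -0.0096 -0.1286  0.0091]
top foot 239 [0.1608 0.0003] 0.044044295697104996 [ 0.1426 -0.0401  0.171   0.0406]
top carton 2175 [0.2335 0.0014] 0.07204794709732587 [ 0.1836 -0.0741  0.2866  0.0747]
scene handle 144 [-0.0088 -0.0303] 0.06987392684718671 [-0.0114 -0.0568 -0.0038  0.0507]
scene knobtop 116 [-0.1428 -0.0038] 0.07329274138964942 [-0.1503 -0.0119 -0.132   0.0065]
scene foot 534 [ 0.1564 -0.0026] 0.038693895927549404 [ 0.1451 -0.0411  0.1797  0.0395]
scene carton 2014 [ 0.2059 -0.0101] 0.07314477604168657 [ 0.1795 -0.079   0.2758  0.0664]
```

```bash
cat >> h.py <<'E'
from scipy.spatial.transform import Rotation as Ro
t=np.array([0.5468,0.0545,1.733])
ex=np.array([np.cos(t[2]),np.sin(t[2]),0]);ey=np.array([-ex[1],ex[0],0])
def w(x,y,z): return (np.array([t[0],t[1],0])+x*ex+y*ey+[0,0,z])
def ori(sg):
    X=np.array([0,0,-1.]);Y=sg*ex;return Ro.from_matrix(np.c_[X,Y,np.cross(X,Y)]).as_euler("xyz")
def st():
    s=readout.read_state();e=np.array(s["eef_pos"])-[t[0],t[1],0];f=np.array(s["force"])
    print("t %.2f eef %s F %s gap %.4f"%(s["time_s"],np.round([e@ex,e@ey,e[2]],4),np.round([f@ex,f@ey,f[2]],1),s["finger_gap"]),flush=True)
    return s,f@ex
E
python3 - <<'E'
from h import *
for sg in (1,-1): print(sg,ori(sg),kinematics.inverse_kinematics(w(-.139,0,.16),ori(sg)),kinematics.inverse_kinematics(w(.094,.037,.1),ori(sg)))
q=[kinematics.inverse_kinematics(w(-.139,0,.16),ori(sg)) for sg in (1,-1)]
sg=min((k for k in (0,1) if q[k] is not None),key=lambda k:abs(q[k][5])); sg=(1,-1)[sg]; print("use",sg)
open("sg","w").write(str(sg))
fingers.set_gripper(.045,20)
arm.reach(w(-.139,0,.16),ori(sg)); st()
arm.move_straight(w(-.139,0,.058),.12); st()
fingers.set_gripper(.034); s,f0=st()
for k in range(12):
    arm.move_straight(w(-.139+.001*(k+1),0,.058),.02); s,f=st()
    if abs(f-f0)>2: break
E
```

```text
1 [-0.16220367  1.57079633  0.        ] [-1.46835630e-01  3.72232518e-01  1.81768892e+00 -4.44089210e-16
  9.51671217e-01 -1.87983563e+00] [ 2.75072990e-01  3.78155850e-01  1.98577880e+00 -4.44089210e-16
  7.77658004e-01 -1.45792701e+00]
-1 [2.97938898 1.57079633 0.        ] [-1.46835630e-01  3.72232518e-01  1.81768892e+00 -4.44089210e-16
  9.51671217e-01  1.26175702e+00] [ 2.75072990e-01  3.78155850e-01  1.98577880e+00 -4.44089210e-16
  7.77658004e-01  1.68366564e+00]
use -1
t 4.08 eef [-1.398e-01  1.000e-04  1.601e-01] F [-0.9 -0.8  0.3] gap 0.0447
t 5.08 eef [-0.1392 -0.0005  0.0586] F [-0.3  0.3  0.4] gap 0.0451
t 5.35 eef [-0.1391 -0.0003  0.0586] F [-0.3 -0.   0. ] gap 0.0337
t 5.60 eef [-0.1379 -0.      0.0581] F [ 0.2 -0.2 -0.5] gap 0.0339
t 5.85 eef [-0.1369  0.      0.058 ] F [-0.4  1.3  0.8] gap 0.0340
t 6.10 eef [-0.136 -0.     0.058] F [ 0.3 -0.3  0.3] gap 0.0339
t 6.35 eef [-0.1349 -0.      0.058 ] F [ 0.1 -0.  -0.4] gap 0.0340
t 6.60 eef [-1.342e-01 -1.000e-04  5.800e-02] F [-1.6  0.1 -1.7] gap 0.0336
t 6.85 eef [-1.331e-01 -1.000e-04  5.800e-02] F [-3.3 -0.4 -0.3] gap 0.0338<sys>:0: UserWarning: Gimbal lock detected. Setting third angle to zero since it is not possible to uniquely determine all angles.
```

```bash
python3 -W ignore - <<'E'
from h import *
s,f0=st()
for k in range(8):
    arm.move_straight(w(-.133+.001*(k+1),0,.058),.02); s,f=st()
    if f<-14: break
E
```

```text
t 6.85 eef [-1.331e-01 -1.000e-04  5.800e-02] F [-3.3 -0.4 -0.3] gap 0.0338
t 7.10 eef [-0.132 -0.     0.058] F [-2.7 -0.9 -0.7] gap 0.0344
t 7.35 eef [-0.1309  0.      0.058 ] F [-3.1 -0.  -0.7] gap 0.0338
t 7.60 eef [-0.1299 -0.      0.058 ] F [-2.3  0.3 -0.1] gap 0.0342
t 7.85 eef [-0.1289 -0.      0.058 ] F [-2.7  0.8  0.4] gap 0.0340
t 8.10 eef [-0.1279 -0.      0.058 ] F [-2.4 -0.   0.9] gap 0.0338
t 8.35 eef [-0.1269 -0.      0.058 ] F [-2.4 -0.4 -0.1] gap 0.0339
t 8.60 eef [-0.1259  0.      0.058 ] F [-2.9 -0.5 -0.4] gap 0.0341
t 8.85 eef [-0.1249  0.      0.058 ] F [-2.2 -1.  -0.5] gap 0.0341
```

```bash
cat >> h.py <<'E'
A0=np.arctan2(.025,-np.sqrt(.061**2-.025**2))
def arc(q,y=.037): a=A0-q; return w(.05+.061*np.cos(a),y,.042+.061*np.sin(a)-.005)
E
python3 -W ignore - <<'E'
from h import *
arm.move_straight(w(-.130,0,.058),.04)
arm.move_straight(w(-.130,0,.14),.15)
p=arc(0); fingers.set_gripper(.045)
arm.move_straight(p+[0,0,.07],.2); arm.move_straight(p,.12); st()
fingers.set_gripper(0,20); st(); arm.pause(.2); st()
for q in (.04,.08,.12,.16,.2):
    arm.move_straight(arc(q),.02); s,f=st()
    if np.linalg.norm(s["force"])>15: print("STOP");break
p,d=optics.read_camera("scene");cv2.imwrite("pics/s2.png",cv2.resize(p[120:300,220:440],None,fx=3.3,fy=3.3))
E
```

```text
t 11.62 eef [-0.006   0.0367  0.0622] F [-1.1  0.1  0.1] gap 0.0453
t 12.03 eef [-0.0069  0.0364  0.0628] F [-10.7   0.    3.3] gap 0.0086
t 12.23 eef [-0.0069  0.0364  0.0628] F [-11.    0.7   3.4] gap 0.0092
t 12.51 eef [-0.0059  0.0365  0.065 ] F [-10.8   1.4   3. ] gap 0.0090
t 12.78 eef [-0.0048  0.0365  0.0672] F [-11.7   0.7   3.2] gap 0.0095
t 13.06 eef [-0.0037  0.0365  0.0694] F [-12.1   0.7   3.3] gap 0.0090
t 13.33 eef [-0.0025  0.0365  0.0715] F [-12.1   2.5   3.8] gap 0.0090
t 13.61 eef [-0.0012  0.0364  0.0736] F [-12.    1.9   5.8] gap 0.0090
```

View pics/s2.png

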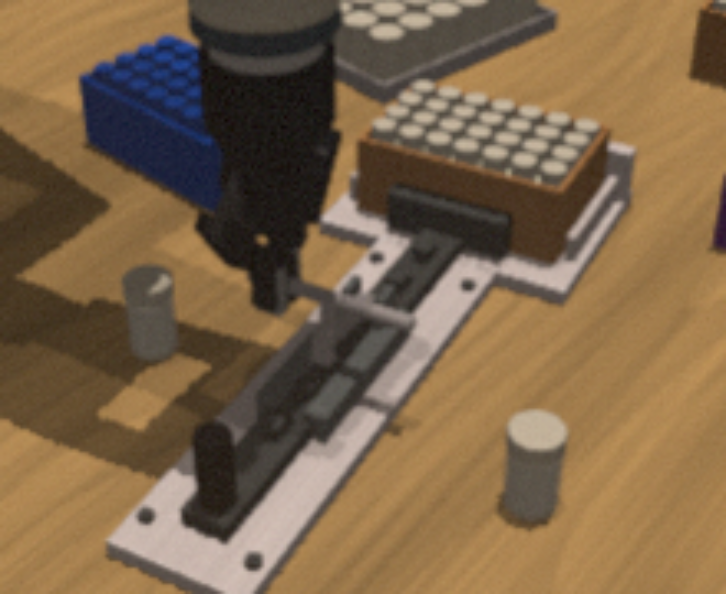

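The crossbar is in the pads and the pawl is lifting: the force doesn't grow along the arc. The steady 12 N comes from an arc offset of about 1 mm, so I'll continue with a small force correction.

```bash
python3 -W ignore - <<'E'
from h import *
off=np.array([-.0005*ex[0],-.0005*ex[1],0.]);n=0
for q in np.r_[np.arange(.25,1.96,.07),1.95]:
    arm.move_straight(arc(q)+off,.06)
    s=readout.read_state();f=np.array(s["force"])
    off+=np.clip(.4*(f-[0,0,-1.5])/12000*[1,1,1],-.001,.001)
    if n%4==0: print(round(q,2),np.round(off*1000,1),end=" ");st()
    n+=1
    if np.linalg.norm(f)>25: print("STOP",q);st();break
print(off);st()
np.save("off.npy",off)
p,d=optics.read_camera("scene");cv2.imwrite("pics/s3.png",cv2.resize(p[120:300,220:440],None,fx=3.3,fy=3.3))
E
```

```text
0.25 [ 0.1 -0.9  0.2] t 13.91 eef [0.0004 0.0365 0.076 ] F [-11.3   1.7   5.9] gap 0.0091
0.53 [ 0.1 -2.   1.2] t 14.91 eef [0.0119 0.0364 0.0888] F [-6.9  1.5  5.6] gap 0.0091
0.81 [ 0.1 -3.   2.4] t 15.91 eef [0.0263 0.0365 0.0979] F [-6.6  1.3  7.2] gap 0.0091
1.09 [ 0.2 -3.5  3.5] t 16.91 eef [0.043  0.0365 0.1018] F [-3.1 -0.9  7.1] gap 0.0091
1.37 [ 0.8 -3.6  4.1] t 17.91 eef [0.0599 0.0369 0.1004] F [-1.2 -5.9  1.6] gap 0.0092
1.65 [ 1.2 -3.6  4.4] t 18.91 eef [0.0758 0.0369 0.0945] F [-0.9 -2.7 -0.9] gap 0.0090
1.93 [ 1.1 -3.9  4.5] t 19.91 eef [0.0892 0.0368 0.0844] F [-2.4  2.3 -0.4] gap 0.0090
[ 0.00105272 -0.00400186  0.0045152 ]
t 20.16 eef [0.0898 0.0368 0.0838] F [-1.7  2.5  0.2] gap 0.0091
```

View pics/s3.png

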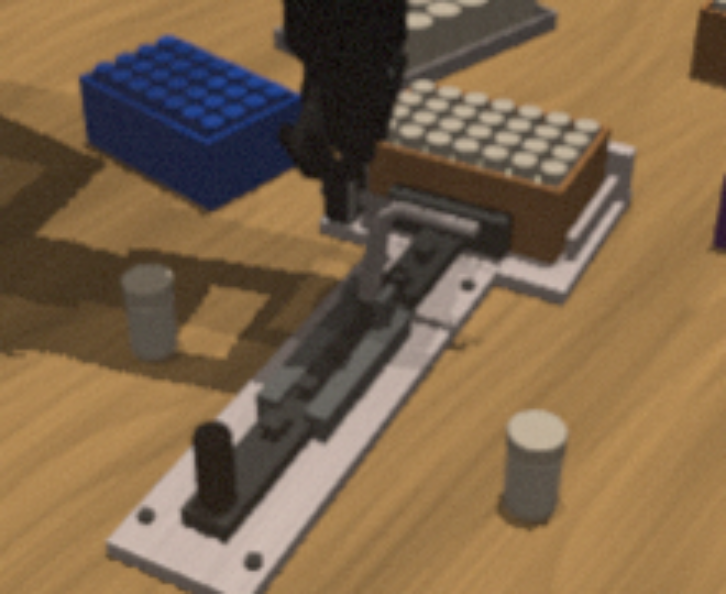

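The pawl is thrown over: the handle at (430,215) is beyond the hinge towards the carton. Now I'll release it, rise clear and look.

```bash
python3 -W ignore - <<'E'
from h import *
off=np.load("off.npy");p=arc(1.95)+off
fingers.set_gripper(.035);st()
arm.move_straight(p+[0,0,.08],.12);st()
arm.move_straight(w(-.131,0,.16),.25);st()
p,d=optics.read_camera("scene");cv2.imwrite("pics/s4.png",cv2.resize(p[120:300,220:440],None,fx=3.3,fy=3.3))
E
```

```text
t 20.57 eef [0.0898 0.0361 0.0841] F [0.2 0.1 0.4] gap 0.0350
t 21.39 eef [0.0897 0.037  0.1634] F [ 0.5 -0.4  0.7] gap 0.0350
t 22.43 eef [-0.13    0.0005  0.1596] F [0.4 0.9 0.4] gap 0.0350
```

View pics/s4.png

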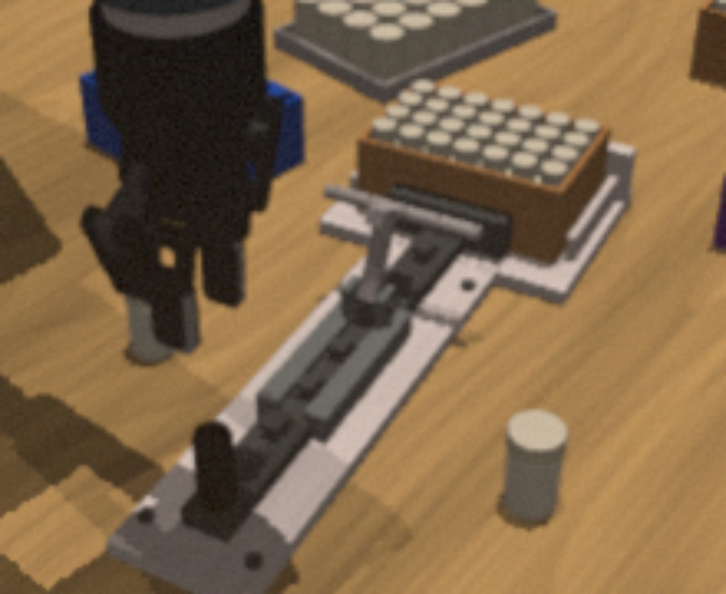

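The pawl stays up with nothing touching it: the crossbar runs (330,190)–(480,232) past the hinge. The bar is still in and the carton and jars are in place. Next I'll cage the knob and draw the bar back.

```bash
python3 -W ignore - <<'E'
from h import *
fingers.set_gripper(.04)
arm.move_straight(w(-.131,0,.058),.12);st()
fingers.set_gripper(.034);st()
x=-.131;ok=True
while x>-.222:
    x-=.013; arm.move_straight(w(x,0,.058),.05);s,f=st()
    if f>10: ok=False;print("early stop");break
while ok and x>-.250:
    x-=.001; arm.move_straight(w(x,0,.058),.02);s,f=st()
    if f>9: break
p,d=optics.read_camera("scene");cv2.imwrite("pics/s5.png",cv2.resize(p[120:300,220:440],None,fx=3.3,fy=3.3))
E
```

```text
t 23.71 eef [-0.1311 -0.0005  0.0586] F [-0.5 -0.2 -0.8] gap 0.0404
t 23.94 eef [-0.1311 -0.0004  0.0587] F [ 0.2 -0.3 -0.7] gap 0.0339
t 24.35 eef [-0.1446 -0.      0.058 ] F [-0.5 -0.1  0.1] gap 0.0341
t 24.76 eef [-0.1573 -0.      0.058 ] F [-0.2 -0.7  0.1] gap 0.0340
t 25.17 eef [-1.703e-01 -1.000e-04  5.800e-02] F [-0.8 -0.5  0.1] gap 0.0343
t 25.57 eef [-1.833e-01 -1.000e-04  5.800e-02] F [0.2 0.1 0.2] gap 0.0337
t 25.98 eef [-0.1963 -0.      0.058 ] F [-0.4  0.6  0.4] gap 0.0340
t 26.39 eef [-2.093e-01 -1.000e-04  5.800e-02] F [ 1.2  1.  -0.6] gap 0.0338
t 26.80 eef [-0.2223 -0.      0.058 ] F [ 0.   0.5 -0.3] gap 0.0338
t 27.05 eef [-0.2229  0.      0.058 ] F [ 0.9  1.  -1.2] gap 0.0338
t 27.30 eef [-2.236e-01  1.000e-04  5.800e-02] F [4.1 1.  1.9] gap 0.0343
t 27.55 eef [-0.2249  0.      0.058 ] F [3.9 0.2 0.7] gap 0.0339
t 27.80 eef [-0.2261  0.      0.058 ] F [4.2 0.2 0.6] gap 0.0336
t 28.05 eef [-0.2271  0.      0.058 ] F [3.4 0.2 1.5] gap 0.0341
t 28.30 eef [-0.2281  0.      0.058 ] F [3.4 0.6 0.7] gap 0.0340
t 28.55 eef [-0.2291  0.      0.058 ] F [ 3.6 -0.   0.2] gap 0.0339
t 28.80 eef [-0.2301  0.      0.058 ] F [2.4 0.8 0.8] gap 0.0341
t 29.05 eef [-0.2311  0.      0.058 ] F [ 2.9 -0.   0.8] gap 0.0341
t 29.30 eef [-0.2321 -0.      0.058 ] F [2.9 0.9 1.1] gap 0.0339
t 29.55 eef [-0.2331  0.      0.058 ] F [3.7 0.4 0.5] gap 0.0344
t 29.80 eef [-0.2341 -0.      0.058 ] F [2.7 0.5 0.3] gap 0.0344
t 30.05 eef [-0.2351 -0.      0.058 ] F [2.9 0.5 0.5] gap 0.0341
t 30.30 eef [-0.2361  0.      0.058 ] F [ 3.  -0.7 -0.6] gap 0.0339
t 30.55 eef [-0.2371 -0.      0.058 ] F [ 2.9 -0.6  0.3] gap 0.0340
t 30.80 eef [-0.2373  0.      0.058 ] F [ 7.4 -0.6  1.6] gap 0.0340
t 31.05 eef [-2.374e-01  1.000e-04  5.790e-02] F [12.4 -1.7  3. ] gap 0.0341
```

View pics/s5.png

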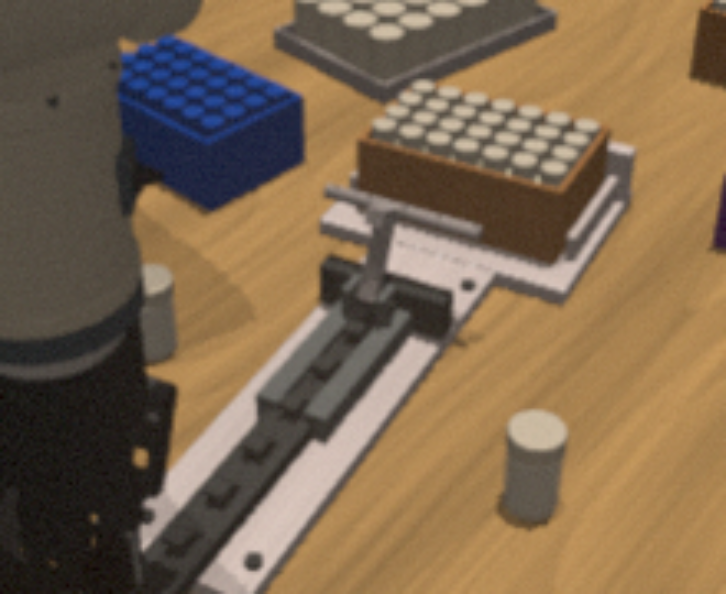

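The foot is against the guide, with the force rising to 12 N at the stop; the pawl is still up. I'll back off, rise, check the carton and jars numerically, and hand in.

```bash
python3 -W ignore - <<'E'
from h import *
arm.move_straight(w(-.2318,0,.058),.04);st()
arm.move_straight(w(-.2318,0,.2),.15);arm.pause(.5);st()
R=np.c_[ex[:2],ey[:2]]
m=optics.camera_model("scene");K=np.array(m["camera_matrix"]);T=np.array(m["pose"])
p,d=optics.read_camera("scene")
v,u=np.mgrid[0:400,0:640]
s=cv2.undistortPoints(np.stack([u.ravel(),v.ravel()],1).astype(np.float32)[:,None],K,np.array([m["k1"],0,0,0,0]))[:,0]
P=(np.c_[s,np.ones(len(s))]*d.reshape(-1,1))@T[:3,:3].T+T[:3,3]
for n,P in (("before",np.load("pics/sceneP.npy").reshape(-1,3)),("now",P)):
    B=(P[:,:2]-t[:2])@R;z=P[:,2]
    def rep(k,x0,dx,y0,dy,a,b):
        q=(abs(B[:,0]-x0)<dx)&(abs(B[:,1]-y0)<dy)&(z>a)&(z<b);print(n,k,q.sum(),np.round(np.median(np.c_[B,z][q],0),4) if q.any() else "")
    rep("carton",.22,.07,0,.09,.058,.09);rep("jar_a",-.01,.05,.127,.04,.045,.07);rep("jar_b",-.03,.05,-.145,.04,.045,.07)
    rep("foot",.155 if n=="before" else .07,.02,0,.044,.03,.045)
    rep("handle up",.09,.03,0,.06,.07,.1)
cv2.imwrite("pics/s6.png",cv2.resize(p[120:300,200:440],None,fx=3.3,fy=3.3))
E
```

```text
t 31.43 eef [-2.321e-01 -2.000e-04  5.810e-02] F [ 0.2 -0.4  0. ] gap 0.0343
t 33.03 eef [-0.2318  0.      0.1999] F [-0.4  0.1 -0.2] gap 0.0341
before carton 1789 [ 0.2128 -0.0092  0.0749]
before jar_a 172 [-0.0164  0.1205  0.0555]
before jar_b 243 [-0.0337 -0.1468  0.0552]
before foot 231 [ 0.156  -0.0025  0.0389]
before handle up 0 
now carton 1772 [ 0.213  -0.0088  0.0749]
now jar_a 173 [-0.0166  0.1206  0.0554]
now jar_b 237 [-0.033  -0.1471  0.0553]
now foot 200 [ 0.0657 -0.0173  0.0411]
now handle up 275 [ 0.0923 -0.0072  0.0855]
```

View pics/s6.png

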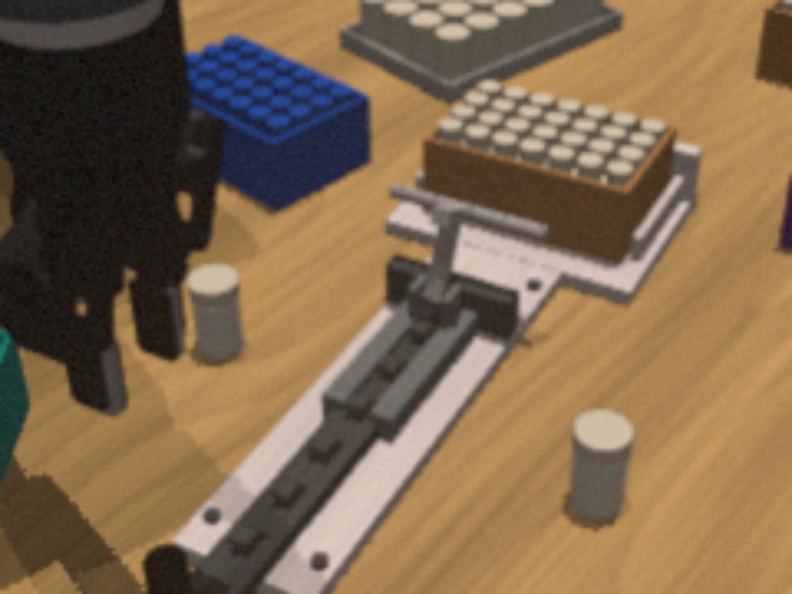

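The picture shows the foot on the guide, the pawl up, the carton and jars unmoved, and the gripper clear.

```bash
python3 -W ignore -c "
from h import *
st();arm.finish_job()"
```

```text
t 33.08 eef [-0.2318  0.      0.1999] F [-0.2 -0.3  0.4] gap 0.0341
the job is handed in; nothing more can be done
```

The job is done and handed in at 33 s; the system gives no verdict, so the results below are from my own checks.

- **Bar in:** I eased the bar about 8–9 mm towards the carton with the open jaws around the knob. The push stayed at about 3 N, and I saw no sign of the foot touching the carton.
- **Pawl over:** I pinched the T-handle and carried it over. There was a steady side force of about 12 N at first because my arc was a few millimetres off; I corrected it as the handle moved. The pawl stayed up by itself after release.
- **Bar back:** I drew the bar back until the foot met the guide. The force was about 3–4 N while sliding and 12 N at the stop.

Camera checks before handing in:

- **Foot:** it had moved back about 90 mm from its starting position, on to the guide.
- **Handle:** its position, at clamp x of about 92 mm and 85 mm up, fits the pawl resting at its stop; I had no direct reading of the joint angle.
- **Carton and jars:** they were within 1 mm of where they started.
- **Gripper:** it was clear of everything.

No check failed. The only disagreement was between the two cameras: they differed by about 5 mm on where the clamp parts were, and I relied mainly on the top one.

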